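Crank the phone stand up one division

TASK

On the tilt stand that holds the black smartphone, wind the orange crank handle clockwise (seen from above), about two turns, until the phone has tipped up one division: the yellow pointer, now near the white mark, must end at the red mark, 60 degrees up from level. Then let go. Do not push on the phone or its cradle, and leave the stand with the purple notebook as it is.

Things in the scene. Friction and masses are not known exactly. Their poses are not given: they have to be found in the camera images.
- phone_cradle: white plate with the black smartphone (146x71x8 mm) clipped on. Origin on its level tilt axle, 85 mm above the desk; x up the slope, away from the robot; y to the robot's left; z out of the plate. Tilt = angle of z from vertical: 12 to 26 deg at the start, 60 wanted. A self-locking 18:1 worm moves it: one clockwise crank turn tips it up 20 deg. Its upper end rises to 160 mm. Stand is fixed.
- phone_grip (a point): grip point on the phone stand's orange crank handle, 136 mm above the desk. Handle upright, 17 mm thick, from 107 to 159 mm above the desk; it spins freely on its pin, so a fixed grip can lead it round. It circles the crank axle at radius 35 mm, clockwise from above to tip up, with 2 to 3 N. Crank arm and hub lie below 109 mm.
- phone_axle (a point): centre of the handle's circle on the phone stand's upright crank axle, at the grip point's height (136 mm). It stays put. The crank stands on a grey gearbox to the robot's right of the phone, 115 mm from the cradle's origin along the cradle's -y. At the cradle's other end a yellow pointer sweeps a black disc with a white mark (20 deg) and a red mark (60 deg).
- notes_edge (a point): middle of the upper end of the purple notebook (148x109x14 mm) on the other stand, which is otherwise alike, with the same orange crank; it must not be moved.

How it is judged:
By the outcome, as a careful person would: the job done as asked, in the order asked, and still so for the second after the job is handed in, with the robot touching nothing.
It also fails if it takes over 51 s, if anything falls off the work surface, if the arm or the gripper's body presses on something with over 40 N, if the wrist force passes 120 N, or if a joint passes its speed limit or range.

ROBOT

A 7-joint arm with a two-finger parallel gripper is mounted at the origin on a cart in front of the work surface, level with it; the furniture and walls round the work are solid. World frame = base frame: x ahead of the robot, y to its left, z up, the work surface at z = 0. Lengths are in m, angles in degrees, forces in N, time in s.
With the tool pointing down it reaches from about 0.4 to 0.9 m from the base axis. Payload 5.5 kg.
Tool frame: the origin (TCP) lies on the centre line of the jaws, within the pads' length; the fingertips stand 22 mm ahead of it and the grasp point (between the pads) lies 3 mm ahead of it; z points along the fingers, y is the line along which they close (so a half turn about z gives the same grasp; the last joint's range is limited). The gripper opens to 92 mm and grips with 3 to 60 N. Pads are 19 mm wide; open, the fingers measure 130 mm over their backs; the gripper's body (75 mm by 190 mm) begins 47 mm behind the grasp point.
Start: joints at [82.288, 28.699, -24.465, 88.831, 12.651, 65.22, -12.049], TCP at [0.252, -0.599, 0.249] pointing down, gripper open.
Joint ranges: [-164.97, 164.97], [-17.58, 116.51], [-87.97, 89.64], [11.32, 138.91], [-80.73, 260.73], [10.89, 115.49], [-147.41, 147.41]. Speed limits (degrees/s): [147.25, 147.25, 180, 180, 180, 180, 180].

INTERFACE

Orientations are given as [roll, pitch, yaw] about the fixed x, y, z axes, in that order (R = Rz(yaw) Ry(pitch) Rx(roll)).
In Python, from rig import env, imaging, finder gives the robot as it stands.
- The arm moves only by the shell command python3 -m handwheel 'ROWS' [FORCE]. ROWS is JSON, a list of rows, each an object of numbers: "gripper": the finger opening in mm, from 0 to 91.8; "dx", "dy", "dz": the shift along the tool's x, y, z in mm; "twist": the turn about the tool's z in rad. A call has exactly 5 rows; each row shifts and turns the commanded pose from where the row before left it, along the tool's axes as they then stand; what a row does not reach is not made up. A row lasts 1/10 s, in which the tool goes at most 50 mm and 8.59 degrees, less where a joint would pass 70% of its speed; a pose out of reach is approached as far as the arm can. A call is refused whole if a number of a shift passes 50 or a number of a turn 0.15, either way. A call with a gripper value outside its range is refused whole. The fingers move at their own pace and stop on an object; FORCE is the grip in N (left out, the last holds). Time passes only in rows, so rows that do not move let the fingers close, or fill a call up. It gives the time, the measured TCP pose, the force, the opening and the grip force at its end, in the units of the state.
- env.state(): the state, without advancing time (a new reading comes with each control period).
- imaging.snapshot(name): name is "scene" or "side" or "wrist"; returns a dict with "img" (480x640x3 uint8, red, green, blue), "range_z" (480x640 float32, m along the optical axis (not along the pixel's ray), 0 where there is no reading), "camera_matrix" (3x3 intrinsics, pixels), "R" (3x3) and "t" (3): a world point X has camera coordinates R X + t; the wrist camera has in their place "hand_eye" (4x4, takes a point from camera to tool coordinates, whose origin is the TCP and whose axes are the flange's). Camera axes: x right, y down, z forward; pixel columns grow to the right and rows downward; lengths in m; the calibration is good to about 2 mm. A picture is of the moment at which its call begins: read the wrist's pose just before it.
- env.hand_in(): hands the job in; it is judged then, once.
Trained networks look in the newest picture that a camera, given by its name, has taken for a name from the list of things; names that differ only in an ending like _2 or _b are one class to them, and where a whole thing is asked for, a point or a joint stands for the part that bears it (a point fixed in the world has none). Each returns a list of dicts, best first, with "score" (0 to 1); they miss things now and then, are a little off and sometimes report something else, mostly with a low value. They report only what shows in the picture. A call takes as long as a camera call.
- finder.silhouettes(camera, label): "mask" (480x640 bool, what is visible of it) and "rect" ([left, top, right, bottom] in pixels, round what is visible of it).
The state is a dict: "t": time; "q": joint angles; "joint_velocities": joint speeds; "joint_torque": joint torques, N m; "ee_pos": TCP position; "eef_rot": TCP orientation; "ft_force": force on the tool from outside, world axes, zero at the start; "torque": the same for the moment, N m; "gripper_width": finger opening in m; "grip_force": force on a finger pad.
Only numpy, scipy, OpenCV 4.12 (cv2) and the standard library are available. Lean on these libraries where they do the work, as an engineer would, in place of code of your own. Each camera call takes 0.05 s, during which the arm holds its last target. There are 200 camera calls.

## Working session

There is one attempt and no reset: what is moved stays moved. The work goes in short steps, Python scripts to look and compute and a shell command to move; the robot and the scene stay as the last step left them, time stands still between calls to the robot, and variables do not carry over. Pictures are saved under pics/ and viewed, at most 10 in all, crops included, and the job is handed in when it is done.

```bash
ls; mkdir -p pics; cat > h.py <<'E'
import numpy as np, cv2
from rig import env, imaging, finder
def pts(s, m):
    v,u=np.nonzero(m&(s["range_z"]>0)); z=s["range_z"][v,u]; K=s["camera_matrix"]
    c=np.stack([(u-K[0,2])/K[0,0]*z,(v-K[1,2])/K[1,1]*z,z],1)
    return (c-s["t"])@s["R"]
def save(n,img): cv2.imwrite("pics/"+n+".png",img[...,::-1])
def orange(img):
    h=cv2.cvtColor(img,cv2.COLOR_RGB2HSV); return (h[...,0]>=5)&(h[...,0]<=18)&(h[...,1]>170)&(h[...,2]>110)
E
python3 - <<'E'
from h import *
ims=[]
for c in ("scene","side"):
    s=imaging.snapshot(c); ims.append(s["img"])
    for l in ("phone_cradle","phone_grip","notes_edge"):
        for d in finder.silhouettes(c,l)[:3]:
            p=pts(s,d["mask"]); print(c,l,round(d["score"],2),np.round(d["rect"]),np.median(p,0).round(3) if len(p) else None,len(p))
    m=orange(s["img"]); n,lab,st,_=cv2.connectedComponentsWithStats(m.astype(np.uint8))
    for i in range(1,n):
        if st[i,4]>30:
            p=pts(s,lab==i); print("orange",st[i],np.median(p,0).round(3),p.min(0).round(3),p.max(0).round(3))
    save(c+"0",s["img"])
print(env.state())
E
```

```text
pics
scene phone_cradle 0.76 [221. 285. 291. 359.] [0.495 0.215 0.098] 2635
scene phone_grip 0.52 [280. 283. 282. 299.] [0.502 0.133 0.142] 128
scene notes_edge 0.91 [358. 194. 423. 264.] [ 0.503 -0.202  0.101] 2230
orange [466 223  13   5  49] [ 0.423 -0.451  0.007] [ 0.411 -0.466 -0.001] [ 0.439 -0.437  0.01 ]
orange [483 258  30  27 248] [ 0.493 -1.085 -0.864] [ 0.331 -1.125 -0.881] [ 0.569 -0.422 -0.033]
orange [ 544  270   63   73 2110] [ 0.149 -1.22  -0.865] [ 0.047 -1.396 -0.883] [ 0.27  -0.027  0.462]
orange [632 387   8  18  94] [-0.243 -1.038 -0.866] [-0.269 -1.088 -0.876] [-0.045 -0.028  0.432]
orange [ 158  451   88   29 1140] [ 0.627  0.501 -0.865] [ 0.328  0.364 -0.879] [ 0.703  0.61  -0.02 ]
side phone_cradle 0.73 [238. 268. 322. 328.] [0.49  0.219 0.1  ] 2224
side phone_grip 0.63 [297. 254. 302. 274.] [0.503 0.135 0.136] 181
side notes_edge 0.75 [347. 210. 413. 257.] [ 0.501 -0.199  0.104] 1175
orange [386 129  23  20 278] [ 0.88  -1.034  0.178] [ 0.839 -1.116  0.143] [ 0.923 -0.999  0.218]
orange [385 195   7  19  88] [ 0.549 -0.332  0.136] [ 0.543 -0.342  0.11 ] [ 0
[... 508 characters left out ...]
.4, 'q': array([ 82.28790222,  28.70937161, -24.46352084,  88.84038624,
        12.65238936,  65.21904813, -12.04945945]), 'joint_velocities': array([-0.0002699 , -0.1549234 , -0.02479254, -0.10054474, -0.02329266,
        0.06451355, -0.09618343]), 'joint_torque': array([ 5.35130297e-03, -5.65777016e+01, -5.80020592e+00, -2.79048407e+01,
       -6.67211437e-02,  2.42314377e-02,  1.03568107e-04]), 'ee_pos': array([ 0.25178481, -0.59914894,  0.24855176]), 'eef_rot': array([-1.79983364e+02, -1.61894418e-03,  2.27947075e+01]), 'ft_force': array([ 0.38627139, -0.72320787, -0.45546828]), 'torque': array([0.02610326, 0.0396616 , 0.01594788]), 'grip_force': 0.0, 'gripper_width': 0.0917491591284829}
```

```bash
python3 - <<'E'
from h import *
a=cv2.imread("pics/scene0.png");b=cv2.imread("pics/side0.png")
o=np.hstack([cv2.resize(x,None,fx=2.5,fy=2.5,interpolation=cv2.INTER_CUBIC) for x in (a[240:400,190:350],b[220:380,220:380])])
cv2.imwrite("pics/crop.png",o); cv2.imwrite("pics/both.png",cv2.resize(np.hstack([a,b]),(800,300)))
E
```

```text
(no output)
```

View pics/crop.png

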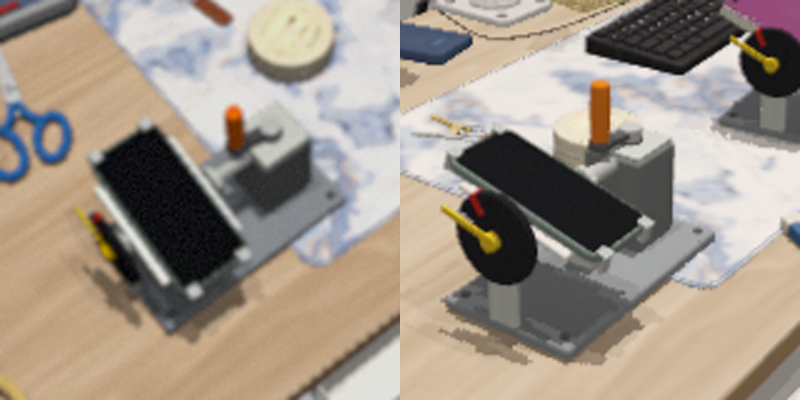

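View pics/scene0.png

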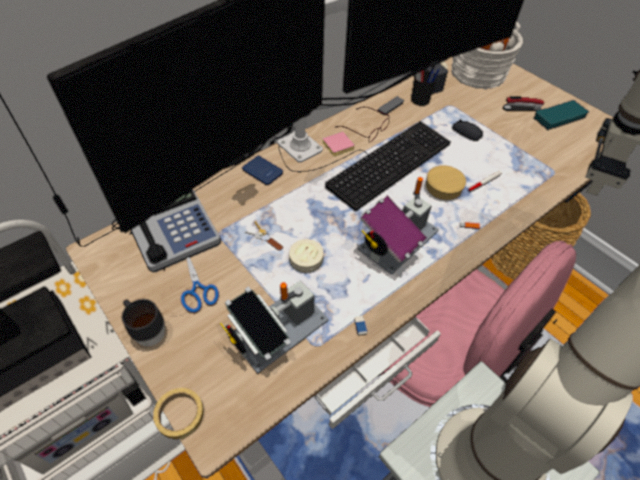

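The scene picture shows the phone stand at about (265,325), with its orange handle at (284,291). The gearbox is to the right of the handle, and the pointer disc is at about (232,338). The purple notebook stand is at (395,230), well away from it.

```bash
cat >> h.py <<'E'
def measure():
    P=[]
    for c in ("scene","side"):
        s=imaging.snapshot(c); P.append((s,pts(s,np.ones((480,640),bool)),s["img"][s["range_z"]>0].astype(int)))
    return P
E
python3 - <<'E'
from h import *
from scipy.optimize import least_squares
A=[];H=[]
for s,p,col in measure():
    near=(abs(p[:,0]-.5)<.15)&(abs(p[:,1]-.18)<.2)
    R,G,B=col.T
    o=near&(R>G*1.6)&(G>B*1.5)&(R>110)&(p[:,2]>.115)&(p[:,2]<.155)
    q=p[o]; H.append(q)
    cam=-s["R"].T@s["t"]; d=q.mean(0)[:2]-cam[:2]; d/=np.linalg.norm(d)
    f=least_squares(lambda c:np.hypot(*(q[:,:2]-c).T)-.0085,q[:,:2].mean(0)+d*.005,loss="soft_l1",f_scale=.001).x
    print("handle",len(q),f.round(4),(q.mean(0)[:2]+d*.006).round(4))
    g=near&(p[:,2]>.06)&(p[:,2]<.105)&(abs(R-G)<25)&(abs(G-B)<25)&(R>70)&(p[:,1]<.15)
    q=p[g]; print("gear z hist",np.histogram(q[:,2],np.arange(.06,.11,.005))[0]); A.append(q)
    b=near&(col.max(1)<45)&(p[:,1]>.15)&(p[:,2]>.06)&(p[:,2]<.15); 
    d=[x for x in finder.silhouettes("scene" if s is not None and len(H)==1 else "side","phone_cradle")][0]
    m=d["mask"]&(s["img"].max(2)<50); q=pts(s,m); q=q[(q[:,2]>.05)&(q[:,2]<.17)]
    for _ in range(4):
        c=np.median(q,0);u,sv,v=np.linalg.svd(q-q.mean(0),full_matrices=False);n=v[2]*np.sign(v[2,2]); r=(q-q.mean(0))@n; q=q[abs(r)<.006]
    (cx,cy),wh,ang=cv2.minAreaRect(((q-q.mean(0))@v[:2].T*1000).astype(np.float32))
    C=q.mean(0)+(v[0]*cx+v[1]*cy)/1000
    print("phone n",n.round(3),"tilt",np.degrees(np.arccos(n[2])).round(1),"centre",C.round(4),np.round(wh),"yaw of +y",np.degrees(np.arctan2(n[0],-n[1]))if 0 else np.degrees(np.arctan2(-n[1],-n[0])).round(1))
g=np.vstack(A)
for lo,hi in((.075,.09),(.09,.098),(.098,.107)):
    t=g[(g[:,2]>lo)&(g[:,2]<hi)]
    if len(t)>5: print(lo,len(t),t.mean(0).round(3),t.min(0).round(3),t.max(0).round(3),cv2.minAreaRect((t[:,:2]*1000).astype(np.float32)))
E
```

```text
handle 18 [0.507  0.1263] [0.5076 0.128 ]
gear z hist [  0   1   0   0  12  82 265  54  40]
phone n [-0.268 -0.012  0.963] tilt 15.6 centre [0.4936 0.2096 0.1007] [138.  63.] yaw of +y 2.5
handle 129 [0.5089 0.1296] [0.5068 0.1295]
gear z hist [ 55  71  57  60  69  79 129 156  19]
phone n [-0.269 -0.01   0.963] tilt 15.6 centre [0.4948 0.2111 0.1046] [139.  66.] yaw of +y 2.1
0.075 302 [0.488 0.114 0.084] [0.473 0.068 0.075] [0.528 0.15  0.09 ] ((500.8265686035156, 108.88790893554688), (55.13624572753906, 81.08775329589844), 1.1265361309051514)
0.09 557 [0.494 0.101 0.094] [0.473 0.068 0.09 ] [0.529 0.15  0.098] ((500.6557922363281, 109.12489318847656), (55.75592803955078, 81.68272399902344), 0.20432180166244507)
0.098 106 [0.496 0.103 0.101] [0.478 0.072 0.098] [0.518 0.14  0.105] ((495.48931884765625, 106.42166900634766), (40.37120819091797, 65.35893249511719), 4.745181560516357)
```

```bash
cat >> h.py <<'E'
def rows(path,twist,yaw=None):
    "path: world waypoints per row (xyz); prints dx dy dz in the tool frame at the start of each row"
    s=env.state(); p=np.array(s["ee_pos"]); y=np.radians(s["eef_rot"][2] if yaw is None else yaw)
    for w in path:
        d=(np.array(w)-p)*1000; c,sn=np.cos(y),np.sin(y)
        print([int(round(v)) for v in (d[0]*c+d[1]*sn, d[0]*sn-d[1]*c, -d[2])],twist); p=np.array(w); y-=twist
E
python3 - <<'E'
from h import *
a=np.array([.252,-.599,.2486]);b=np.array([.51,-.25,.26]);c=np.array([.507,.128,.235])
rows([a+(b-a)*i/11 for i in range(1,12)]+[b+(c-b)*i/9 for i in range(1,10)],-.0585)
E
```

```text
[34, -20, -1] -0.0585
[35, -18, -1] -0.0585
[36, -16, -1] -0.0585
[37, -14, -1] -0.0585
[38, -12, -1] -0.0585
[38, -10, -1] -0.0585
[39, -7, -1] -0.0585
[39, -5, -1] -0.0585
[39, -3, -1] -0.0585
[39, 0, -1] -0.0585
[39, 2, -1] -0.0585
[36, -21, 3] -0.0585
[37, -19, 3] -0.0585
[38, -17, 3] -0.0585
[39, -15, 3] -0.0585
[40, -13, 3] -0.0585
[41, -10, 3] -0.0585
[41, -8, 3] -0.0585
[42, -5, 3] -0.0585
[42, -3, 3] -0.0585
```

```bash
python3 -m handwheel '[{"gripper":50,"dx":34,"dy":-20,"dz":-1,"twist":-0.058},{"gripper":50,"dx":35,"dy":-18,"dz":-1,"twist":-0.058},{"gripper":50,"dx":36,"dy":-16,"dz":-1,"twist":-0.058},{"gripper":50,"dx":37,"dy":-14,"dz":-1,"twist":-0.058},{"gripper":50,"dx":38,"dy":-12,"dz":-1,"twist":-0.058}]' 20
python3 -m handwheel '[{"gripper":50,"dx":38,"dy":-10,"dz":-1,"twist":-0.058},{"gripper":50,"dx":39,"dy":-7,"dz":-1,"twist":-0.058},{"gripper":50,"dx":39,"dy":-5,"dz":-1,"twist":-0.058},{"gripper":50,"dx":39,"dy":-3,"dz":-1,"twist":-0.058},{"gripper":50,"dx":39,"dy":0,"dz":-1,"twist":-0.058}]'
```

```text
t: 1.1
ee_pos: [0.3704, -0.4394, 0.254]
eef_rot: [180.0, 0.0, 39.5]
ft_force: [1.2, -0.5, 0.7]
gripper_width: 0.0561
grip_force: 0.0
t: 1.6
ee_pos: [0.4875, -0.2817, 0.2591]
eef_rot: [180.0, 0.0, 56.2]
ft_force: [0.5, -1.1, 0.4]
gripper_width: 0.0499
grip_force: 0.0
```

Tracking is good, so I'll continue.

```bash
python3 -m handwheel '[{"gripper":50,"dx":39,"dy":2,"dz":-1,"twist":-0.058},{"gripper":50,"dx":36,"dy":-21,"dz":3,"twist":-0.058},{"gripper":50,"dx":37,"dy":-19,"dz":3,"twist":-0.058},{"gripper":50,"dx":38,"dy":-17,"dz":3,"twist":-0.058},{"gripper":50,"dx":39,"dy":-15,"dz":3,"twist":-0.058}]'
python3 -m handwheel '[{"gripper":50,"dx":40,"dy":-13,"dz":3,"twist":-0.058},{"gripper":50,"dx":41,"dy":-10,"dz":3,"twist":-0.058},{"gripper":50,"dx":41,"dy":-8,"dz":3,"twist":-0.058},{"gripper":50,"dx":42,"dy":-5,"dz":3,"twist":-0.058},{"gripper":50,"dx":20,"dy":-3,"dz":3,"twist":-0.058}]'
python3 - <<'E'
from h import *
st=env.state(); s=imaging.snapshot("wrist"); save("w1",s["img"])
from scipy.spatial.transform import Rotation as R
T=np.eye(4);T[:3,:3]=R.from_euler("xyz",st["eef_rot"],degrees=True).as_matrix();T[:3,3]=st["ee_pos"]
M=np.linalg.inv(T@s["hand_eye"]); s["R"]=M[:3,:3];s["t"]=M[:3,3]
p=pts(s,orange(s["img"])); p=p[(p[:,2]>.11)&(p[:,2]<.17)]
print(st["ee_pos"],st["eef_rot"],st["q"].round(0),len(p))
if len(p):
    t=p[p[:,2]>.153]; print(np.median(p,0),len(t),t.mean(0),t.min(0),t.max(0))
E
```

```text
t: 2.1
ee_pos: [0.5102, -0.0835, 0.2479]
eef_rot: [180.0, 0.0, 72.8]
ft_force: [1.0, -0.4, -0.2]
gripper_width: 0.0499
grip_force: 0.0
t: 2.6
ee_pos: [0.5083, 0.108, 0.2334]
eef_rot: [179.9, -0.1, 89.7]
ft_force: [-0.3, -1.0, 0.2]
gripper_width: 0.0499
grip_force: 0.0
[0.50831818 0.1080252  0.23340563] [ 1.79909759e+02 -1.10777123e-01  8.96528936e+01] [ 29.  22. -53. 108.  21.  60. -34.] 702
[0.50611035 0.13343398 0.15808902] 533 [0.50608757 0.13159272 0.1582761 ] [0.49852151 0.12397528 0.15313159] [0.51359906 0.13803192 0.16097596]
```

View pics/w1.png

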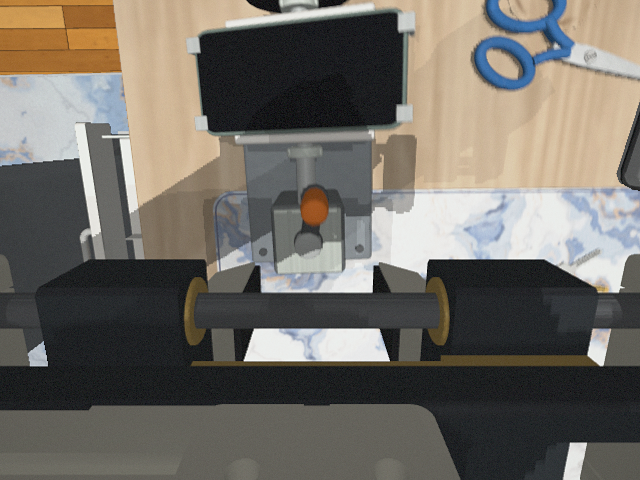

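The wrist picture shows the orange handle top at (314,203), the crank hub at (308,240) on the gearbox, and the phone above it. I'll get the hub position and more phone geometry from this view's depth data.

```bash
cat >> h.py <<'E'
def wrist():
    from scipy.spatial.transform import Rotation as R
    st=env.state(); s=imaging.snapshot("wrist")
    T=np.eye(4);T[:3,:3]=R.from_euler("xyz",st["eef_rot"],degrees=True).as_matrix();T[:3,3]=st["ee_pos"]
    M=np.linalg.inv(T@s["hand_eye"]); s["R"]=M[:3,:3];s["t"]=M[:3,3]; return s
E
python3 - <<'E'
from h import *
s=wrist(); p=pts(s,np.ones((480,640),bool)); p=p[(abs(p[:,0]-.505)<.06)&(abs(p[:,1]-.1)<.07)]
print(np.histogram(p[:,2],np.arange(.06,.12,.004)))
for lo,hi in((.085,.097),(.099,.110)):
    t=p[(p[:,2]>lo)&(p[:,2]<hi)]; 
    if len(t)>5: print(len(t),np.percentile(t,[2,50,98],axis=0).round(4),cv2.minAreaRect((t[:,:2]*1000).astype(np.float32)))
K=s["camera_matrix"]
for u,v in((308,236),(308,240),(314,203)):
    z=s["range_z"][v,u]; print((np.array([(u-K[0,2])/K[0,0]*z,(v-K[1,2])/K[1,1]*z,z])-s["t"])@s["R"])
b=pts(s,s["img"].max(2)<45); b=b[(b[:,2]>.06)&(b[:,2]<.15)&(b[:,1]>.16)&(b[:,1]<.26)]
print("phone",len(b),np.percentile(b,[1,50,99],axis=0).round(3))
# pixel of axle guess
for X in((.503,.0955,.105),(.506,.131,.159)):
    c=s["R"]@np.array(X)+s["t"]; c=K@c; print(c[:2]/c[2])
E
```

```text
(array([  25,   27,   36,   36,   36,   74,  141,  891, 1450, 2495,   46,
        333,  554,   14]), array([0.06 , 0.064, 0.068, 0.072, 0.076, 0.08 , 0.084, 0.088, 0.092,
       0.096, 0.1  , 0.104, 0.108, 0.112, 0.116]))
4200 [[0.4736 0.0713 0.0873]
 [0.4967 0.106  0.0957]
 [0.5277 0.1688 0.0969]] ((496.91015625, 119.89625549316406), (61.688499450683594, 110.03773498535156), 9.374759674072266)
875 [[0.4924 0.0878 0.0993]
 [0.5025 0.1031 0.1082]
 [0.5339 0.1698 0.1099]] ((506.248046875, 135.29034423828125), (95.64984893798828, 42.97013473510742), 65.32537841796875)
[0.50032553 0.10567452 0.10630343]
[0.50037183 0.10349725 0.10926143]
[0.50500316 0.13803237 0.15338824]
phone 20905 [[0.428 0.178 0.086]
 [0.5   0.212 0.106]
 [0.559 0.242 0.122]]
[311.78327342 248.96499319]
[315.73055489 216.85349022]
```

```bash
python3 -m handwheel '[{"gripper":50,"dx":23,"dy":-2},{"gripper":50,"dz":30},{"gripper":50,"dz":31},{"gripper":50,"dz":31},{"gripper":50}]'
python3 -m handwheel '[{"gripper":0},{"gripper":0},{"gripper":0},{"gripper":0},{"gripper":0}]' 15; python3 - <<'E'
from h import *
s=env.state();print(s["ee_pos"],s["eef_rot"],s["ft_force"]); S=imaging.snapshot("side"); save("g1",cv2.resize(S["img"][190:350,200:420],None,fx=3,fy=3))
E
```

```text
[0.5077694  0.10774538 0.23297535] [ 1.79984318e+02 -1.12130453e-01  8.96985832e+01] [-0.16887247  0.09091447  0.07902809]invalid input
invalid input
```

View pics/g1.png

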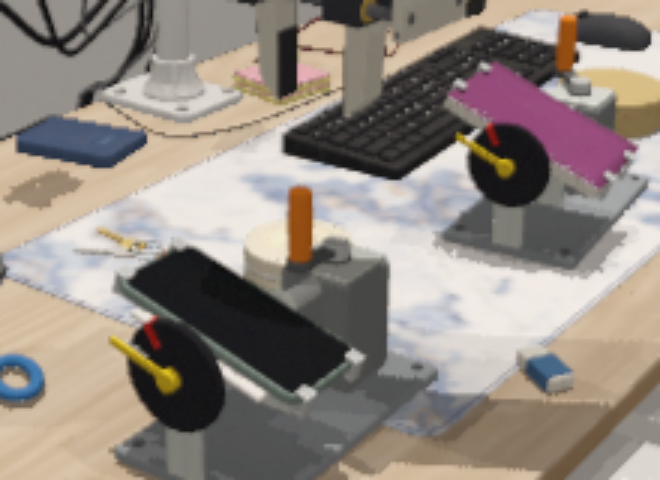

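The moves were refused because every row needs all its keys. The picture shows the gripper still above the scene and the handle free, so I'll resend.

```bash
python3 -m handwheel '[{"gripper":50,"dx":23,"dy":-2,"dz":0,"twist":0},{"gripper":50,"dx":0,"dy":0,"dz":30,"twist":0},{"gripper":50,"dx":0,"dy":0,"dz":31,"twist":0},{"gripper":50,"dx":0,"dy":0,"dz":31,"twist":0},{"gripper":50,"dx":0,"dy":0,"dz":0,"twist":0}]'
python3 -m handwheel '[{"gripper":0,"dx":0,"dy":0,"dz":0,"twist":0},{"gripper":0,"dx":0,"dy":0,"dz":0,"twist":0},{"gripper":0,"dx":0,"dy":0,"dz":0,"twist":0},{"gripper":0,"dx":0,"dy":0,"dz":0,"twist":0},{"gripper":0,"dx":0,"dy":0,"dz":0,"twist":0}]' 15; python3 - <<'E'
from h import *
s=env.state();print(s["ee_pos"],s["eef_rot"],s["ft_force"]); S=imaging.snapshot("side"); save("g2",cv2.resize(S["img"][190:350,200:420],None,fx=3,fy=3))
E
```

```text
t: 3.25
ee_pos: [0.5045, 0.1234, 0.1373]
eef_rot: [-179.6, 0.1, 89.1]
ft_force: [-0.4, -0.9, 0.8]
gripper_width: 0.0502
grip_force: 0.0
t: 3.75
ee_pos: [0.5074, 0.1265, 0.1416]
eef_rot: [179.9, 0.0, 89.2]
ft_force: [0.7, 0.1, 4.4]
gripper_width: 0.0166
grip_force: 15.0
[0.50744673 0.1264707  0.14156872] [1.79915891e+02 3.97265190e-03 8.92448728e+01] [0.73673746 0.06214597 4.3536563 ]
```

View pics/g2.png

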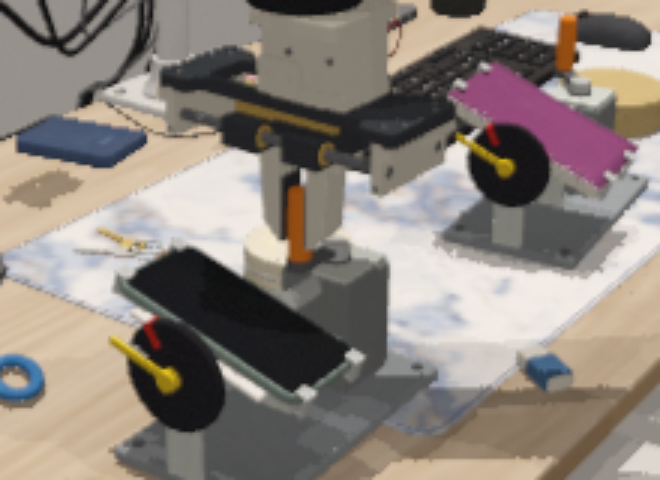

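The fingers straddle the handle at crop (297,225), about 4 mm short along tool x. I'll recentre and then wind.

```bash
python3 -m handwheel '[{"gripper":23,"dx":0,"dy":0,"dz":0,"twist":0},{"gripper":23,"dx":4,"dy":0,"dz":0,"twist":0},{"gripper":0,"dx":0,"dy":0,"dz":0,"twist":0},{"gripper":0,"dx":0,"dy":0,"dz":0,"twist":0},{"gripper":0,"dx":0,"dy":0,"dz":0,"twist":0}]' 15
python3 - <<'E'
from h import *
st=env.state();p=st["ee_pos"];print(p,st["eef_rot"])
ax=np.array([.502,.0962]); a0=np.arctan2(p[1]-ax[1],p[0]-ax[0]); print(np.degrees(a0),np.hypot(*(p[:2]-ax)))
rows([[*(ax+.035*np.array([np.cos(a),np.sin(a)])),p[2]] for a in a0-np.radians(20)*np.arange(1,19)],0)
E
```

```text
t: 4.3
ee_pos: [0.507, 0.1311, 0.1407]
eef_rot: [180.0, -0.0, 89.3]
ft_force: [-0.1, 1.0, 1.5]
gripper_width: 0.0168
grip_force: 15.0
[0.50696847 0.13107887 0.1407345 ] [ 1.79994795e+02 -4.53186869e-02  8.92861618e+01]
81.89280287569551 0.03523096578933102
[-4, 12, 0] 0
[-7, 10, 0] 0
[-10, 7, 0] 0
[-12, 3, 0] 0
[-12, -2, 0] 0
[-11, -6, 0] 0
[-8, -9, 0] 0
[-5, -11, 0] 0
[-1, -12, 0] 0
[4, -12, 0] 0
[7, -10, 0] 0
[10, -7, 0] 0
[12, -3, 0] 0
[12, 2, 0] 0
[11, 6, 0] 0
[8, 9, 0] 0
[5, 11, 0] 0
[1, 12, 0] 0
```

```bash
python3 -m handwheel '[{"gripper":0,"dx":-4,"dy":12,"dz":0,"twist":0},{"gripper":0,"dx":-7,"dy":10,"dz":0,"twist":0},{"gripper":0,"dx":-10,"dy":7,"dz":0,"twist":0},{"gripper":0,"dx":-12,"dy":3,"dz":0,"twist":0},{"gripper":0,"dx":0,"dy":0,"dz":0,"twist":0}]'
python3 - <<'E'
from h import *
print(env.state()["ee_pos"],env.state()["ft_force"])
s=wrist(); b=pts(s,s["img"].max(2)<45); b=b[(b[:,2]>.06)&(b[:,2]<.17)&(b[:,1]>.17)&(b[:,1]<.25)&(abs(b[:,0]-.5)<.08)]; print(len(b))
n=np.linalg.svd(b-b.mean(0),full_matrices=False)[2][2] if len(b)>50 else np.zeros(3); print(n,np.degrees(np.arccos(abs(n[2]))))
E
```

```text
t: 4.8
ee_pos: [0.5376, 0.0939, 0.1403]
eef_rot: [-179.8, 0.2, 89.1]
ft_force: [-5.6, -1.0, 6.8]
gripper_width: 0.0167
grip_force: 15.0
[0.53760667 0.09387913 0.14033882] [-5.56249532 -0.95712294  6.83388631]
26255
[ 0.34731092  0.00885179 -0.93770825] 20.32981818424561
```

```bash
python3 -m handwheel '[{"gripper":0,"dx":-12,"dy":-2,"dz":0,"twist":0},{"gripper":0,"dx":-11,"dy":-6,"dz":0,"twist":0},{"gripper":0,"dx":-8,"dy":-9,"dz":0,"twist":0},{"gripper":0,"dx":-5,"dy":-11,"dz":0,"twist":0},{"gripper":0,"dx":-1,"dy":-12,"dz":0,"twist":0}]'
python3 -m handwheel '[{"gripper":0,"dx":4,"dy":-12,"dz":0,"twist":0},{"gripper":0,"dx":7,"dy":-10,"dz":0,"twist":0},{"gripper":0,"dx":10,"dy":-7,"dz":0,"twist":0},{"gripper":0,"dx":12,"dy":-3,"dz":0,"twist":0},{"gripper":0,"dx":0,"dy":0,"dz":0,"twist":0}]'
python3 - <<'E'
from h import *
st=env.state();p=st["ee_pos"]; print(p,st["ft_force"])
ax=np.array([.502,.0962]); d=(p[:2]-ax)*1000; print(np.hypot(*d),np.degrees(np.arctan2(d[1],d[0])))
E
```

```text
t: 5.35
ee_pos: [0.4991, 0.0611, 0.1407]
eef_rot: [179.8, -0.2, 89.2]
ft_force: [3.8, 8.6, -8.3]
gripper_width: 0.0167
grip_force: 15.0
t: 5.85
ee_pos: [0.4672, 0.0947, 0.1408]
eef_rot: [179.9, -0.0, 89.3]
ft_force: [3.8, 1.6, -5.0]
gripper_width: 0.0165
grip_force: 15.0
[0.46722972 0.09471938 0.14078982] [ 3.78156573  1.60444093 -5.042331  ]
34.80179054726947 -177.56165421360828
```

```bash
python3 -m handwheel '[{"gripper":0,"dx":12,"dy":2,"dz":0,"twist":0},{"gripper":0,"dx":11,"dy":6,"dz":0,"twist":0},{"gripper":0,"dx":8,"dy":9,"dz":0,"twist":0},{"gripper":0,"dx":5,"dy":11,"dz":0,"twist":0},{"gripper":0,"dx":1,"dy":12,"dz":0,"twist":0}]'
python3 -m handwheel '[{"gripper":0,"dx":-4,"dy":12,"dz":0,"twist":0},{"gripper":0,"dx":-7,"dy":10,"dz":0,"twist":0},{"gripper":0,"dx":-10,"dy":7,"dz":0,"twist":0},{"gripper":0,"dx":-12,"dy":3,"dz":0,"twist":0},{"gripper":0,"dx":0,"dy":0,"dz":0,"twist":0}]'
cat >> h.py <<'E'
def tilt():
    s=wrist(); b=pts(s,s["img"].max(2)<45); b=b[(b[:,2]>.05)&(b[:,2]<.19)&(b[:,1]>.18)&(b[:,1]<.24)&(abs(b[:,0]-.5)<.09)]
    for _ in range(4):
        n=np.linalg.svd(b-b.mean(0),full_matrices=False)[2][2]; b=b[abs((b-b.mean(0))@n)<.006]
    return len(b),np.degrees(np.arccos(abs(n[2])))
def where():
    st=env.state();p=st["ee_pos"];d=(p[:2]-[.502,.0962])*1000; print(p,st["ft_force"],np.hypot(*d),np.degrees(np.arctan2(d[1],d[0])))
E
python3 -c "
from h import *
where();print(tilt())"
```

```text
t: 6.35
ee_pos: [0.5077, 0.1312, 0.1406]
eef_rot: [-180.0, 0.0, 89.3]
ft_force: [-2.5, -3.8, 2.1]
gripper_width: 0.0163
grip_force: 15.0
t: 6.85
ee_pos: [0.5377, 0.0947, 0.1403]
eef_rot: [-179.8, 0.1, 89.1]
ft_force: [-8.2, -1.2, 7.1]
gripper_width: 0.0169
grip_force: 15.0
[0.53771354 0.09469316 0.14034766] [-8.18901516 -1.22025864  7.13811432] 35.74531285553738 -2.416008038966325
(17308, np.float64(40.26533373152554))
```

```bash
python3 -m handwheel '[{"gripper":0,"dx":-12,"dy":-2,"dz":0,"twist":0},{"gripper":0,"dx":-11,"dy":-6,"dz":0,"twist":0},{"gripper":0,"dx":-8,"dy":-9,"dz":0,"twist":0},{"gripper":0,"dx":-5,"dy":-11,"dz":0,"twist":0},{"gripper":0,"dx":-1,"dy":-12,"dz":0,"twist":0}]'
python3 -m handwheel '[{"gripper":0,"dx":4,"dy":-12,"dz":0,"twist":0},{"gripper":0,"dx":7,"dy":-10,"dz":0,"twist":0},{"gripper":0,"dx":10,"dy":-7,"dz":0,"twist":0},{"gripper":0,"dx":12,"dy":-3,"dz":0,"twist":0},{"gripper":0,"dx":12,"dy":2,"dz":0,"twist":0}]'
python3 -m handwheel '[{"gripper":0,"dx":11,"dy":6,"dz":0,"twist":0},{"gripper":0,"dx":8,"dy":9,"dz":0,"twist":0},{"gripper":0,"dx":5,"dy":11,"dz":0,"twist":0},{"gripper":0,"dx":0,"dy":0,"dz":0,"twist":0},{"gripper":0,"dx":0,"dy":0,"dz":0,"twist":0}]'
python3 - <<'E'
from h import *
where();print(tilt())
S=imaging.snapshot("side"); save("g3",cv2.resize(S["img"][210:350,210:350],None,fx=4,fy=4,interpolation=cv2.INTER_CUBIC))
E
```

```text
t: 7.4
ee_pos: [0.4995, 0.0612, 0.1408]
eef_rot: [179.8, -0.2, 89.2]
ft_force: [2.1, 8.1, -6.5]
gripper_width: 0.0169
grip_force: 15.0
t: 7.9
ee_pos: [0.4683, 0.105, 0.1407]
eef_rot: [-180.0, 0.2, 89.2]
ft_force: [1.8, -2.6, -1.4]
gripper_width: 0.0167
grip_force: 15.0
t: 8.4
ee_pos: [0.4963, 0.1307, 0.1408]
eef_rot: [179.9, -0.1, 89.3]
ft_force: [1.1, 2.8, -2.1]
gripper_width: 0.0164
grip_force: 15.0
[0.49628739 0.13070847 0.14083958] [ 1.0862164   2.84640135 -2.08128898] 34.978112045198536 99.39963440238853
(25907, np.float64(54.56969105105334))
```

View pics/g3.png

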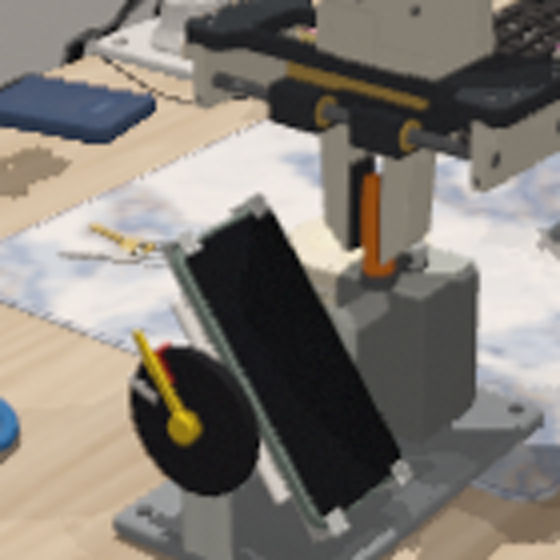

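The pointer at crop (150,360) is just short of the red mark at (165,355), which fits a tilt of 54.6°. About 98° of crank is left.

```bash
python3 -m handwheel '[{"gripper":0,"dx":1,"dy":12,"dz":0,"twist":0},{"gripper":0,"dx":-4,"dy":12,"dz":0,"twist":0},{"gripper":0,"dx":-7,"dy":10,"dz":0,"twist":0},{"gripper":0,"dx":-10,"dy":7,"dz":0,"twist":0},{"gripper":0,"dx":-12,"dy":3,"dz":0,"twist":0}]'
python3 - <<'E'
from h import *
where();print(tilt(),tilt()); where()
S=imaging.snapshot("side"); save("g4",cv2.resize(S["img"][260:340,220:300],None,fx=7,fy=7,interpolation=cv2.INTER_CUBIC))
s=S; d=finder.silhouettes("side","phone_cradle")[0]; q=pts(s,d["mask"]&(s["img"].max(2)<50)); q=q[(q[:,2]>.03)&(q[:,2]<.19)]
for _ in range(4):
    n=np.linalg.svd(q-q.mean(0),full_matrices=False)[2][2]; q=q[abs((q-q.mean(0))@n)<.006]
print("side tilt",len(q),np.degrees(np.arccos(abs(n[2]))))
E
```

```text
t: 9.0
ee_pos: [0.5378, 0.0958, 0.1404]
eef_rot: [-179.8, 0.0, 89.2]
ft_force: [-10.3, 2.8, 4.6]
gripper_width: 0.0168
grip_force: 15.0
[0.53779669 0.09578054 0.14039531] [-10.26134702   2.7574894    4.6022186 ] 35.79915177971046 -0.6713544358826433
(6693, np.float64(60.15253364181061)) (5925, np.float64(60.40786332724713))
[0.53759291 0.09344857 0.14040276] [-7.24053934 -0.91857825  6.37231027] 35.69909690156665 -4.420333516561827
side tilt 1777 60.43755070572166
```

View pics/g4.png

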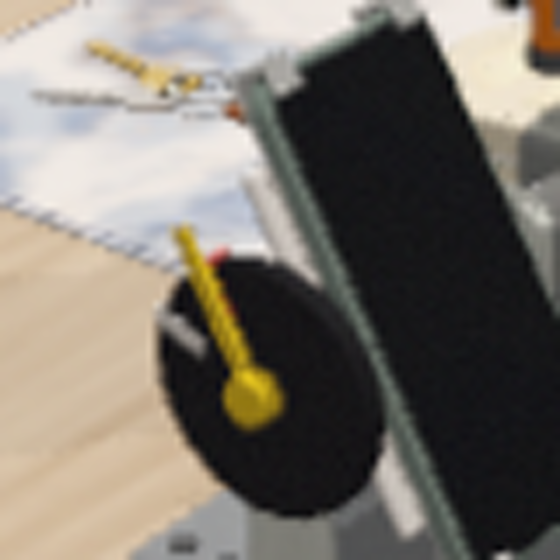

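The yellow pointer (210,290) now lies on the red mark (220,260), and the measured tilt is about 60.3°. I'll let go and lift straight up.

```bash
python3 -m handwheel '[{"gripper":45,"dx":0,"dy":0,"dz":0,"twist":0},{"gripper":45,"dx":0,"dy":0,"dz":0,"twist":0},{"gripper":45,"dx":0,"dy":0,"dz":0,"twist":0},{"gripper":45,"dx":0,"dy":0,"dz":0,"twist":0},{"gripper":45,"dx":0,"dy":0,"dz":0,"twist":0}]'
python3 -m handwheel '[{"gripper":45,"dx":0,"dy":0,"dz":-20,"twist":0},{"gripper":45,"dx":0,"dy":0,"dz":-30,"twist":0},{"gripper":45,"dx":0,"dy":0,"dz":-30,"twist":0},{"gripper":45,"dx":0,"dy":0,"dz":-30,"twist":0},{"gripper":45,"dx":0,"dy":0,"dz":0,"twist":0}]'
python3 - <<'E'
from h import *
where();print(tilt(),tilt())
S=imaging.snapshot("side"); save("g5",cv2.resize(S["img"][170:350,200:440],None,fx=3,fy=3,interpolation=cv2.INTER_CUBIC))
E
```

```text
t: 9.7
ee_pos: [0.5389, 0.0969, 0.1408]
eef_rot: [180.0, -0.0, 89.2]
ft_force: [-0.1, -1.1, -0.4]
gripper_width: 0.0444
grip_force: 0.0
t: 10.2
ee_pos: [0.541, 0.0982, 0.2549]
eef_rot: [179.6, -0.0, 89.3]
ft_force: [0.6, 0.8, -0.2]
gripper_width: 0.0446
grip_force: 0.0
[0.54101383 0.09822962 0.25487959] [ 0.60981906  0.78387579 -0.16937999] 39.06658808859714 2.9780260270196233
(5502, np.float64(60.32038623281906)) (5608, np.float64(60.332579706475855))
```

View pics/g5.png

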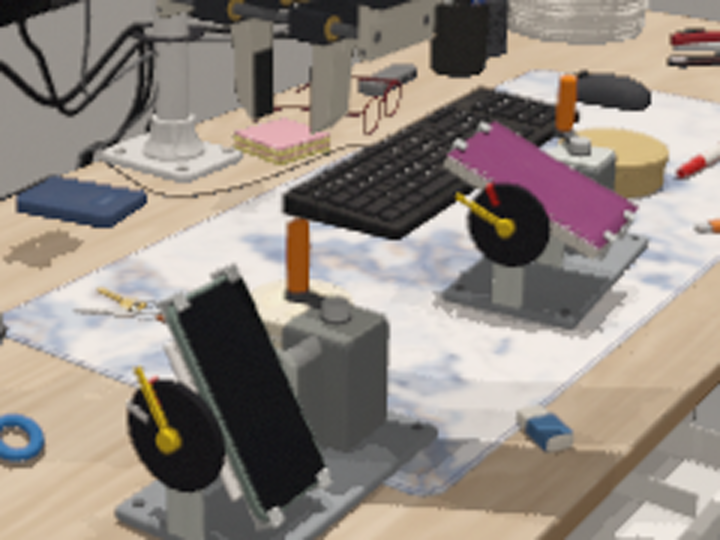

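The gripper is clear above the handle at (298,255). The phone is tilted to 60.3° with the pointer at the red mark (150,385), and the notebook stand at (540,190) is unchanged.

```bash
python3 -c "
from rig import env
print(env.hand_in())"
```

```text
the job is handed in; nothing more can be done
None
```

The crank was wound clockwise about 2.2 turns until the phone measured 60.3° with the pointer at the red mark; the handle is released, the notebook stand was not touched, and the job is handed in.

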